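Tip loose nuts through a funnel into a jar

TASK

Somebody left a wrench lying across the mouth of the funnel: first take it off and put it on the black rubber mat. Then pick up the scoop of hex nuts by its wooden grip and tip all five nuts over its open lip into the funnel, so that they drop through into the jar. Put the empty scoop back down upright where it stood, and do not shift the other things on the bench.

Things in the scene. Friction and masses are not known exactly. Their poses are not given: they have to be found in the camera images.
- funnel_mouth (a point): centre of the round mouth of a galvanised funnel, in the plane of its rim, 180 mm above the bench. The funnel is about 147 mm wide inside at the rim and tapers over 68 mm at about 53 degrees from level to a spout of 44 mm bore, which ends inside the jar. Funnel, jar and base are one fixed thing that does not move. z up
- jar_floor (a point): centre of the inner floor of the clear round jar under the funnel, 19 mm above the bench; the jar is 60 mm across outside, 54 mm inside, and 81 mm deep (its rim is 100 mm above the bench); it stands in a wooden base 110 x 110 x 15 mm fixed to the bench, square to this point's x and y
- wrench_mid (a point): middle of a flat steel wrench 200 mm long, which lies flat across the funnel's rim at the start, its middle near the funnel's axis (underside 4 mm below this point). Long axis x, open jaw (38 mm wide) at +x, ring (32 mm) at -x; the shank between them is 17 mm wide (y) and 7 mm thick; about 0.14 kg
- wrench: the same wrench; origin at the middle of its underside, same axes
- mat_top (a point): centre of the top face of a black rubber mat fixed on the bench, 150 mm (x) by 250 mm (y), 3 mm thick; z up
- scoop: parts scoop, 0.22 kg: a sheet-steel pan 100 mm long (x), 66 mm wide (y), floor 3 mm thick, walls to 25 mm, open at its +x end, where the nuts slide out; at its -x end a wooden grip block. Origin at the middle of its underside, on the bench; z up. Friction of nuts on pan and funnel 0.5 to 0.75: they stay when it is level and slide out when it is tipped, lip down, by 40 degrees or more
- scoop_grip (a point): grip point of the scoop, 43 mm behind the middle of the scoop (towards its -x) and 58 mm above its underside, in the middle of the upright wooden grip block: 14 mm thick (scoop x), 50 mm wide (scoop y), top at 78 mm above the underside. Axes as the scoop
- scoop_lip (a point): middle of the open front edge of the scoop's floor, 50 mm ahead of its middle (+x), 3 mm above its underside. Axes as the scoop
- nut0_mid (a point): centre of a hex nut, 19 mm across the flats (22 mm across corners), 10 mm high, 18 g; lies flat in the scoop at the start
- nut1_mid (a point): centre of a hex nut, 19 mm across the flats (22 mm across corners), 10 mm high, 18 g; lies flat in the scoop at the start
- nut2_mid (a point): centre of a hex nut, 19 mm across the flats (22 mm across corners), 10 mm high, 18 g; lies flat in the scoop at the start
- nut3_mid (a point): centre of a hex nut, 19 mm across the flats (22 mm across corners), 10 mm high, 18 g; lies flat in the scoop at the start
- nut4_mid (a point): centre of a hex nut, 19 mm across the flats (22 mm across corners), 10 mm high, 18 g; lies flat in the scoop at the start
- spraycan: bystander: spray can, 54 mm across, 140 mm high, standing; origin at the middle of its underside
- oilbottle: bystander: bottle, 56 mm across, 130 mm high, standing; origin at the middle of its underside
- taperoll: bystander: roll of tape lying flat, 72 mm across, 24 mm high; origin at the middle of its underside
- screwdriver: bystander: screwdriver 200 mm long, lying, 26 mm thick handle; origin at the middle of its underside
- tin: bystander: empty open tin, 74 mm across, 75 mm high, standing; origin at the middle of its underside
There are look-alikes about, which are no part of the job. Leave any pink or yellow look-alike of the scoop alone.

How it is judged:
On the way, in this order (a step that is already met when the one before it is completed fails the run):
1. the wrench lies on the mat, let go (x of wrench_mid in the frame of mat_top between -0.075 and 0.075 m and y of wrench_mid in the frame of mat_top between -0.125 and 0.125 m and height (world z) of wrench_mid below 0.02 m and contact force between the fingers and wrench below 0.1 N), for 0.2 s.
2. the scoop is tipped over the funnel (angle between scoop's own z axis and vertical above 0.5 rad and horizontal distance between scoop_lip and funnel_mouth below 0.11 m and height (world z) of scoop_lip above 0.12 m), for 0.1 s.
At the end, for the whole second after the job is handed in: All five nuts rest in the jar (centres below 85 mm, within 30 mm of its axis); the wrench's middle is over the mat, under 20 mm above the bench; the scoop stands upright (within 0.15 rad) on the bench, under 100 mm from where it stood; all at rest and let go (all of step 1 and horizontal distance between each of nut0_mid, nut1_mid, nut2_mid, nut3_mid, nut4_mid and jar_floor below 0.03 m and height (world z) of each of nut0_mid, nut1_mid, nut2_mid, nut3_mid, nut4_mid below 0.085 m and angle between scoop's own z axis and vertical below 0.15 rad and height (world z) of scoop below 0.02 m and distance of scoop from where it was at the start of the episode below 0.1 m and linear speed of each of scoop, wrench below 0.03 m/s and contact force between the fingers and scoop below 0.1 N); the robot touches nothing.
It fails at once if one of the other loose things is shifted by more than 30 mm (distance of any of spraycan, oilbottle, taperoll, screwdriver, tin from where it was at the start of the episode above 0.03 m).
It also fails if it takes over 72 s, if anything falls off the work surface, if the arm or the gripper's body presses on something with over 40 N, if the wrist force passes 120 N, or if a joint passes its speed limit or range.

ROBOT

A 7-joint arm with a two-finger parallel gripper is mounted at the origin on the work surface. World frame = base frame: x ahead of the robot, y to its left, z up, the work surface at z = 0. Lengths are in m, angles in rad, forces in N, time in s.
With the tool pointing down it reaches from about 0.4 to 0.875 m from the base axis. Payload 19.3 kg.
Tool frame: the origin (TCP) lies at the very end of the fingers, on their centre line; the grasp point (between the pads) lies 19 mm behind it; z points along the fingers, y is the line along which they close (so a half turn about z gives the same grasp; the last joint's range is limited). The gripper opens to 85 mm and grips with 20 to 120 N. Pads are 22 mm wide; open, the fingers measure 114 mm over their backs; the gripper's body (76 mm by 85 mm) begins 54 mm behind the grasp point. The pads swing forward as they close: fully open they stand 13 mm farther back than shut.
Start: joints at [1.128, 0.521, -0.036, 1.599, 0.021, 1.021, -0.113], TCP at [0.228, -0.582, 0.231] pointing down, gripper open.
Joint ranges: [-2.91, 2.91], [-0.3, 2.13], [-1.5, 1.42], [0.17, 2.43], [-1.26, 4.41], [0.16, 1.93], [-2.52, 2.52]. Speed limits (rad/s): [1.89, 1.89, 2.39, 2.39, 3.01, 3.01, 3.01].

INTERFACE

Orientations are given as [roll, pitch, yaw] about the fixed x, y, z axes, in that order (R = Rz(yaw) Ry(pitch) Rx(roll)).
In Python, from workcell import bot gives the robot as it stands. The module is installed in compiled form; this text tells all that it offers.
- The arm moves only by the tool apply_moves, never from a script. Its arguments are lists of equal length, an entry for each row: "claw": the finger opening in m, from 0 to 0.0854; "xyz": the shift along the tool's x, y, z in m, a list of three; "twist": the turn, a rotation vector about the tool's x, y, z in rad, a list of three. A call has 1 to 20 rows; each row shifts and turns the commanded pose from where the row before left it, along the tool's axes as they then stand; what a row does not reach is not made up. A row lasts 1/10 s, in which the tool goes at most 50 mm and 8.59 degrees, less where a joint would pass 70% of its speed; a pose out of reach is approached as far as the arm can. A call with a gripper value outside its range is refused whole. The fingers move at their own pace and stop on an object; "force" is the grip in N (left out, the last holds). Time passes only in rows, so rows that do not move let the fingers close. It gives the time, the measured TCP pose, the force, the opening and the grip force at its end, in the units of the state.
- bot.observe(): the state, without advancing time (a new reading comes with each control period).
- bot.grab_frame(name): name is "side" or "top" or "wrist"; returns a dict with "img" (384x512x3 uint8, red, green, blue), "vfov" (degrees; the focal length in pixels is half the picture's height over the tangent of half this angle, whatever the lens; pixels are square), "cx", "cy" (the principal point, pixels), "distortion" ([k1, k2, p1, p2, k3] as OpenCV has them; the pictures are not rectified), "view" (4x4, takes a point from world to camera coordinates). Camera axes: x right, y up, looking along -z (the intrinsics and any distortion apply to the point x, -y, -z); pixel columns grow to the right and rows downward; lengths in m; the calibration is good to about 2 mm. A picture is of the moment at which its call begins. There is no depth.
- bot.job_done(): hands the job in; it is judged then, once.
Trained networks look in the newest picture that a camera, given by its name, has taken for a name from the list of things; names that differ only in an ending like _2 or _b are one class to them, and where a whole thing is asked for, a point or a joint stands for the part that bears it (a point fixed in the world has none). Each returns a list of dicts, best first, with "score" (0 to 1); they miss things now and then, are a little off and sometimes report something else, mostly with a low value. They report only what shows in the picture. A call takes as long as a camera call. They do not tell look-alikes from the thing itself.
- bot.find_in(camera, query): "position" ([x, y, z] in m, in world coordinates, good to about 4 mm: the middle of the surface that is visible of it).
The state is a dict: "clock": time; "qpos": joint angles; "qd": joint speeds; "joint_efforts": joint torques, N m; "position": TCP position; "tool_rot": TCP orientation; "force": force on the tool from outside, world axes, zero at the start; "moment": the same for the moment, N m; "grip_width": finger opening in m; "finger_force": force on a finger pad.
Only numpy, scipy, OpenCV 4.12 (cv2) and the standard library are available. Lean on these libraries where they do the work, as an engineer would, in place of code of your own. Each camera call takes 0.05 s, during which the arm holds its last target. There are 200 camera calls.

## Working session

There is one attempt and no reset: what is moved stays moved. The work goes in short steps, Python scripts to look and compute and a tool call to move; the robot and the scene stay as the last step left them, time stands still between calls to the robot, and variables do not carry over. Pictures are saved under pics/ and viewed, at most 10 in all, crops included, and the job is handed in when it is done.

Besides the shell and the picture viewer there is one more tool, called after "Call:" as a command line: name --argument value ..., lists and objects as JSON in quotes. apply_moves: Moves the arm, as the interface text tells. Its arguments: {"type":"object","properties":{"claw":{"type":"array"},"xyz":{"type":"array"},"twist":{"type":"array"},"force":{"type":"number"}},"required":["claw","xyz","twist"]}

```bash
mkdir -p pics; cat > h.py <<'E'
from workcell import bot
import numpy as np, cv2
def snap(c,fn=None):
    f=bot.grab_frame(c)
    if fn: cv2.imwrite('pics/'+fn,f['img'][:,:,::-1])
    return f
def K(f):
    h=f['img'].shape[0]; F=h/2/np.tan(np.radians(f['vfov'])/2)
    return np.array([[F,0,f['cx']],[0,F,f['cy']],[0,0,1.]])
def px2w(f,uv,z):
    p=cv2.undistortPoints(np.array([[uv]],float),K(f),np.array(f['distortion'],float))[0,0]
    V=np.array(f['view']);R=V[:3,:3];t=V[:3,3]
    d=R.T@np.array([p[0],-p[1],-1]);c=-R.T@t
    return c+d*(z-c[2])/d[2]
def w2px(f,P):
    V=np.array(f['view']);q=V[:3,:3]@np.array(P)+V[:3,3]
    return cv2.projectPoints(np.array([[q[0],-q[1],-q[2]]]),np.zeros(3),np.zeros(3),K(f),np.array(f['distortion'],float))[0][0,0]
E
python3 - <<'E'
from h import *
ft=snap('top','t0.png');fs=snap('side','s0.png')
s=bot.observe();print(s['position'],s['tool_rot'],s['clock'])
for c,f in(('top',ft),('side',fs)):
  for n in ['funnel_mouth','wrench_mid','mat_top','scoop','scoop_grip','scoop_lip','nut0_mid','spraycan','oilbottle','taperoll','screwdriver','tin']:
    r=bot.find_in(c,n)
    print(c,n,[(np.round(d['position'],3).tolist(),round(d['score'],2),w2px(f,d['position']).round().tolist()) for d in r[:5]])
E
```

```text
[ 0.2275173  -0.58181282  0.2307921 ] [-3.14059685e+00  4.90604087e-05  3.72802398e-01] 0.1
top funnel_mouth [([0.505, -0.285, 0.15], 0.82, [377.0, 212.0]), ([0.761, -0.038, 0.02], 0.62, [293.0, 138.0]), ([0.443, -0.045, 0.023], 0.57, [294.0, 231.0])]
top wrench_mid [([0.507, -0.278, 0.185], 0.68, [378.0, 210.0])]
top mat_top [([0.631, 0.013, 0.003], 0.59, [277.0, 176.0])]
top scoop [([0.371, 0.506, 0.004], 0.9, [129.0, 248.0]), ([0.506, 0.329, 0.005], 0.85, [183.0, 210.0]), ([0.358, 0.332, 0.003], 0.56, [180.0, 254.0])]
top scoop_grip [([0.371, 0.502, 0.002], 0.89, [130.0, 248.0]), ([0.357, 0.33, 0.001], 0.64, [181.0, 254.0]), ([0.507, 0.33, 0.001], 0.57, [183.0, 209.0])]
top scoop_lip [([0.37, 0.502, 0.001], 0.88, [131.0, 248.0]), ([0.504, 0.328, 0.004], 0.66, [184.0, 210.0]), ([0.361, 0.334, 0.004], 0.65, [180.0, 253.0]), ([0.503, -0.285, 0.146], 0.4, [376.0, 212.0])]
top nut0_mid [([0.501, 0.331, 0.004], 0.31, [183.0, 211.0])]
top spraycan [([0.658, -0.244, 0.136], 0.88, [362.0, 163.0]), ([0.441, -0.046, 0.027], 0.4, [294.0, 232.0]), ([0.44, 0.053, 0.017], 0.29, [264.0, 231.0])]

[... 760 characters left out ...]
 0.006], 0.95, [278.0, 312.0]), ([0.503, 0.322, 0.014], 0.76, [232.0, 290.0]), ([0.377, 0.502, 0.002], 0.57, [238.0, 368.0])]
side scoop_lip [([0.376, 0.502, -0.001], 0.94, [239.0, 369.0]), ([0.496, 0.322, 0.013], 0.65, [234.0, 291.0]), ([0.364, 0.318, 0.002], 0.65, [277.0, 313.0])]
side nut0_mid []
side spraycan [([0.44, 0.054, 0.05], 0.67, [294.0, 227.0]), ([0.656, -0.24, 0.093], 0.66, [275.0, 145.0])]
side oilbottle [([0.666, 0.255, 0.077], 0.74, [196.0, 237.0]), ([0.501, 0.323, 0.009], 0.16, [233.0, 291.0])]
side taperoll [([0.434, -0.062, 0.022], 0.6, [310.0, 210.0])]
side screwdriver [([0.759, -0.03, 0.022], 0.54, [221.0, 183.0])]
side tin [([0.437, 0.055, 0.05], 0.61, [295.0, 228.0])]
```

```bash
python3 - <<'E'
import cv2
t=cv2.imread('pics/t0.png');s=cv2.imread('pics/s0.png')
a=cv2.resize(t[120:300,90:430],(800,424),interpolation=3)
cv2.imwrite('pics/t0c.png',a)
cv2.imwrite('pics/s0c.png',cv2.resize(s[100:384,150:400],(528,600),interpolation=3))
E
```

```text
(no output)
```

View pics/t0c.png

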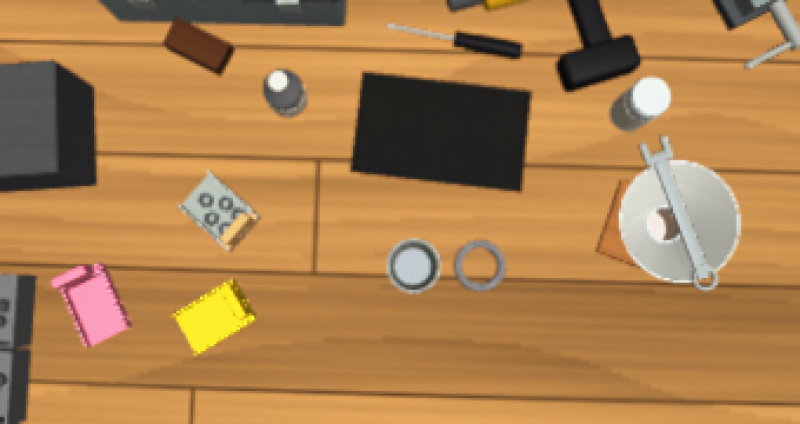

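View pics/s0c.png

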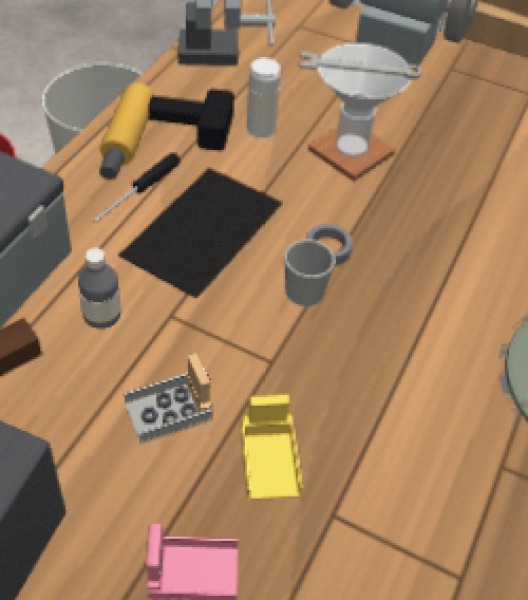

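The top crop shows the wrench across the funnel, with its jaw at (655,150) and ring at (706,280). The steel scoop is at (220,210), with its lip to the upper left and its grip at about (240,228). The pink and yellow scoops are look-alikes, and the mat is at (442,132). In the side crop, the steel scoop is at (170,400) and holds the nuts.

```bash
python3 - <<'E'
from h import *
f=snap('top')
k=lambda u,v:(90+u*340/800,120+v*180/424)
def g(n,u,v,z):
    p=px2w(f,k(u,v),z);print(n,p.round(3));return p
a=g('jaw',656,152,.184);b=g('ring',706,281,.184);d=a-b;print('wrench yaw',np.arctan2(d[1],d[0]),'len',np.linalg.norm(d),'mid',(a+b)/2)
for u,v in((619,221),(741,221),(680,160),(680,283)): g('rim',u,v,.18)
for u,v in((362,73),(530,91),(521,190),(352,170)): g('mat',u,v,.003)
a=g('lipL',180,207,.015);b=g('lipR',209,172,.015)
g('back?',260,215,.025);g('backl',231,250,.025)
g('griptop',243,226,.078)
for n,c in(('top',(394,0)),):pass
V=np.array(f['view']);print('cam',-V[:3,:3].T@V[:3,3])
E
```

```text
jaw [ 0.583 -0.252  0.184]
ring [ 0.423 -0.314  0.184]
wrench yaw 0.36716327664985426 len 0.17160171389506373 mid [ 0.50317812 -0.28294958  0.184     ]
rim [ 0.495 -0.206  0.18 ]
rim [ 0.499 -0.361  0.18 ]
rim [ 0.574 -0.284  0.18 ]
rim [ 0.42  -0.282  0.18 ]
mat [0.714 0.13  0.003]
mat [ 0.694 -0.117  0.003]
mat [ 0.548 -0.105  0.003]
mat [0.571 0.14  0.003]
lipL [0.509 0.384 0.015]
lipR [0.561 0.345 0.015]
back? [0.5   0.267 0.025]
backl [0.45  0.306 0.025]
griptop [0.481 0.282 0.078]
cam [0.41262944 0.07283613 1.37938562]
```

Call:
apply_moves --claw '[0.05,0.05,0.05,0.05,0.05,0.05,0.05,0.05,0.05,0.05,0.05,0.05,0.05,0.05]' --xyz '[[0,0,-0.035],[0,0,-0.035],[0.0305,-0.0148,0],[0.0305,-0.0148,0],[0.0305,-0.0148,0],[0.0305,-0.0148,0],[0.0305,-0.0148,0],[0.0305,-0.0148,0],[0.0305,-0.0148,0],[0.0305,-0.0148,0],[0.0305,-0.0148,0],[0.0305,-0.0148,0],[0.0305,-0.0148,0],[0.0305,-0.0148,0]]' --twist '[[0,0,0],[0,0,0],[0,0,0],[0,0,0],[0,0,0],[0,0,0],[0,0,0],[0,0,0],[0,0,0],[0,0,0],[0,0,0],[0,0,0],[0,0,0],[0,0,0]]'

```text
clock: 2.75
position: [0.5046, -0.2823, 0.3014]
tool_rot: [3.141, -0.0, 0.373]
force: [0.1, -0.4, -0.5]
grip_width: 0.0501
finger_force: 0.0
```

```bash
python3 - <<'E'
from h import *
f=snap('wrist','w1.png')
s=bot.observe();print(s['position'],s['tool_rot'],s['clock'],s['grip_width'])
for n in('wrench_mid','funnel_mouth'):
    print(n,[(np.round(d['position'],3).tolist(),d['score']) for d in bot.find_in('wrist',n)])
print(w2px(f,[.503,-.283,.184]),w2px(f,[.583,-.252,.184]))
E
```

```text
[ 0.50837864 -0.27715231  0.30130198] [-3.14010462e+00 -2.56698967e-03  3.78363634e-01] 2.8 0.049904165691719606
wrench_mid [([0.644, -0.26, 0.124], 0.6)]
funnel_mouth [([0.494, -0.279, 0.158], 0.71)]
[250.41549688 185.88880541] [250.59946126  77.20403524]
```

View pics/w1.png

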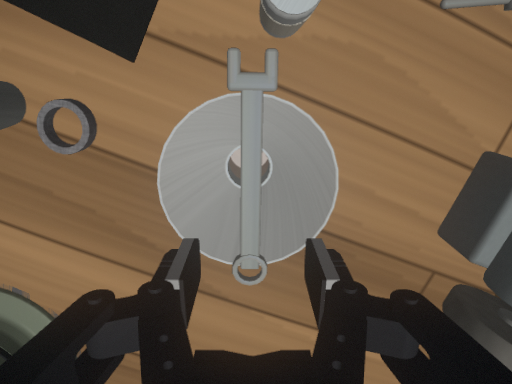

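The wrist picture shows the wrench from jaw tips (252,48) to ring end (250,284), with the funnel rim centred at about (248,180). I'll turn those pixels into positions.

```bash
python3 - <<'E'
from h import *
f=snap('wrist')
a=px2w(f,(252,48),.186);b=px2w(f,(249.5,284),.186);d=a-b
print(a,b,(a+b)/2,np.linalg.norm(d),np.arctan2(d[1],d[0]))
for q in((158,180),(338,180),(248,93),(248,267)):print(px2w(f,q,.18).round(4))
print(px2w(f,(251.5,170),.184))
s=bot.observe();print(s['position'],s['tool_rot'])
E
```

```text
[ 0.60281455 -0.24429246  0.186     ] [ 0.41675257 -0.31534529  0.186     ] [ 0.50978356 -0.27981887  0.186     ] 0.19916717856200042 0.3647863134327623
[ 0.4787 -0.2085  0.18  ]
[ 0.5341 -0.349   0.18  ]
[ 0.5717 -0.2533  0.18  ]
[ 0.4294 -0.3089  0.18  ]
[ 0.51642256 -0.27798555  0.184     ]
[ 0.50395529 -0.28304278  0.30117799] [-3.14150566e+00  2.38938750e-04  3.73987870e-01]
```

Call:
apply_moves --claw '[0.05,0.05,0.05,0.05,0.05,0.05,0.0,0.0,0.0,0.0,0.0,0.0]' --xyz '[[0.005,0,0.025],[0,0,0.025],[0,0,0.025],[0,0,0.025],[0,0,0.024],[0,0,0],[0,0,0],[0,0,0],[0,0,0],[0,0,0],[0,0,0],[0,0,0]]' --twist '[[0,0,0],[0,0,0],[0,0,0],[0,0,0],[0,0,0],[0,0,0],[0,0,0],[0,0,0],[0,0,0],[0,0,0],[0,0,0],[0,0,0]]' --force 60

```text
clock: 4.15
position: [0.5089, -0.2822, 0.1789]
tool_rot: [3.14, -0.001, 0.372]
force: [-1.7, -1.6, 5.9]
grip_width: 0.0151
finger_force: 58.5
```

Call:
apply_moves --claw '[0,0,0,0,0,0,0,0,0,0,0,0,0,0,0]' --xyz '[[0,0,-0.02],[0,0,-0.03],[0,0,-0.03],[0.0172,-0.0196,0],[0.0172,-0.0196,0],[0.0172,-0.0196,0],[0.0172,-0.0196,0],[0.0172,-0.0196,0],[0.0172,-0.0196,0],[0.0172,-0.0196,0],[0.0172,-0.0196,0],[0.0172,-0.0196,0],[0.0172,-0.0196,0],[0.0172,-0.0196,0],[0.0172,-0.0196,0]]' --twist '[[0,0,0],[0,0,0],[0,0,0],[0,0,0],[0,0,0],[0,0,0],[0,0,0],[0,0,0],[0,0,0],[0,0,0],[0,0,0],[0,0,0],[0,0,0],[0,0,0],[0,0,0]]'

```text
clock: 5.65
position: [0.6155, 0.0135, 0.2584]
tool_rot: [3.141, -0.001, 0.373]
force: [0.4, -0.2, -1.4]
grip_width: 0.0149
finger_force: 59.2
```

```bash
python3 - <<'E'
from h import *
f=snap('side','s2.png');s=bot.observe();print(s['position'],s['grip_width'],s['finger_force'])
cv2.imwrite('pics/s2c.png',cv2.resize(f['img'][80:300,130:400,::-1],(540,440)))
E
```

```text
[0.61635817 0.0185619  0.25830164] 0.014988469534944837 59.20479655265808
```

View pics/s2c.png

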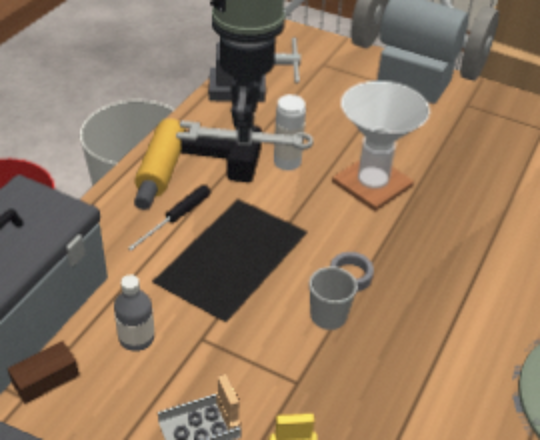

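The wrench hangs level in the fingers at about (245,135) in the crop, above the mat. I'll lower it and let go.

Call:
apply_moves --claw '[0,0,0,0,0,0,0,0,0.04,0.04,0.04,0.04,0.04,0.04,0.04,0.04,0.04,0.04]' --xyz '[[0,0,0.04],[0,0,0.04],[0,0,0.04],[0,0,0.04],[0,0,0.04],[0,0,0.03],[0,0,0.02],[0,0,0],[0,0,0],[0,0,0],[0,0,0],[0,0,0],[0,0,-0.03],[0,0,-0.05],[0,0,-0.05],[0,0,-0.05],[0,0,-0.05],[0,0,0]]' --twist '[[0,0,0],[0,0,0],[0,0,0],[0,0,0],[0,0,0],[0,0,0],[0,0,0],[0,0,0],[0,0,0],[0,0,0],[0,0,0],[0,0,0],[0,0,0],[0,0,0],[0,0,0],[0,0,0],[0,0,0],[0,0,0]]'

```text
clock: 7.5
position: [0.6176, 0.0129, 0.2447]
tool_rot: [3.138, -0.01, 0.372]
force: [0.1, 0.4, -1.3]
grip_width: 0.0401
finger_force: 0.0
```

```bash
python3 - <<'E'
from h import *
s=bot.observe();print(np.round(s['qpos'],4),s['position'],s['tool_rot'])
f=snap('wrist','w2.png')
for n in('wrench_mid','mat_top'):
    print(n,[(np.round(d['position'],3).tolist(),d['score']) for d in bot.find_in('wrist',n)])
s=bot.observe();print(np.round(s['qpos'],4),s['position'],s['tool_rot'])
E
```

```text
[ 0.0491  0.4994 -0.2422  1.6061  0.1346  1.0422 -1.4298] [0.61761201 0.01286551 0.24467576] [ 3.13848789 -0.00973919  0.37242579]
wrench_mid [([0.629, 0.02, 0.008], 0.85), ([0.761, -0.04, 0.023], 0.32)]
mat_top [([0.64, 0.021, 0.0], 0.93)]
[ 0.0486  0.5071 -0.2414  1.6129  0.1354  1.0378 -1.4306] [0.61479617 0.01254904 0.2374364 ] [ 3.14136962e+00 -1.94154290e-04  3.72693847e-01]
```

Call:
apply_moves --claw '[0.05,0.05,0.05,0.05,0.05,0.05,0.05,0.05,0.05,0.05,0.05,0.05]' --xyz '[[-0.003,-0.03,0],[-0.003,-0.03,0],[-0.003,-0.03,0],[-0.003,-0.03,0],[-0.003,-0.03,0],[-0.003,-0.03,0],[-0.003,-0.03,0],[-0.003,-0.03,0],[-0.003,-0.03,0],[-0.003,-0.03,0],[0,0,0],[0,0,0]]' --twist '[[0,0,0],[0,0,0],[0,0,0],[0,0,0],[0,0,0],[0,0,0],[0,0,0],[0,0,0],[0,0,0],[0,0,0],[0,0,0],[0,0,0]]'

```text
clock: 8.85
position: [0.4772, 0.2811, 0.2362]
tool_rot: [3.141, 0.002, 0.374]
force: [1.2, -1.3, -0.2]
grip_width: 0.0496
finger_force: 0.0
```

```bash
python3 - <<'E'
from h import *
s=bot.observe();print(np.round(s['qpos'],4),s['position'],s['tool_rot'])
f=snap('wrist','w3.png')
for n in('scoop','scoop_grip','scoop_lip','nut0_mid'):
    print(n,[(np.round(d['position'],3).tolist(),d['score'],w2px(f,d['position']).round()) for d in bot.find_in('wrist',n)])
s=bot.observe();print(np.round(s['qpos'],4),s['position'],s['tool_rot'])
ft=snap('top');print([np.round(d['position'],3) for d in bot.find_in('top','wrench_mid')])
w2=cv2.imread('pics/w2.png');w3=cv2.imread('pics/w3.png')
cv2.imwrite('pics/w23.png',np.vstack([cv2.resize(w2,(256,192)),]))
E
```

```text
[-0.4001  0.4185 -0.3217  1.771   0.1551  0.9789 -1.9798] [0.47717042 0.28114037 0.23620491] [3.14121730e+00 2.00675702e-03 3.74053247e-01]
scoop [([0.371, 0.504, 0.004], 0.98, array([ 47., 170.])), ([0.368, 0.327, 0.008], 0.79, array([183., 224.])), ([0.506, 0.331, 0.005], 0.62, array([218., 115.]))]
scoop_grip [([0.366, 0.329, 0.006], 0.97, array([182., 224.])), ([0.37, 0.502, 0.006], 0.96, array([ 47., 171.])), ([0.502, 0.328, 0.004], 0.69, array([220., 120.]))]
scoop_lip [([0.371, 0.331, 0.005], 0.87, array([181., 219.])), ([0.367, 0.503, 0.01], 0.84, array([ 44., 174.])), ([0.506, 0.328, 0.005], 0.62, array([221., 117.])), ([0.506, 0.307, 0.016], 0.4, array([238., 125.]))]
nut0_mid [([0.505, 0.304, 0.013], 0.65, array([241., 126.])), ([0.644, 0.239, 0.05], 0.4, array([359.,  17.]))]
[-0.3981  0.4174 -0.3214  1.7702  0.1551  0.9792 -1.9799] [0.47818809 0.28025953 0.23704359] [3.14132366e+00 4.55639922e-04 3.71429792e-01]
[array([0.621, 0.016, 0.008])]
```

View pics/w3.png

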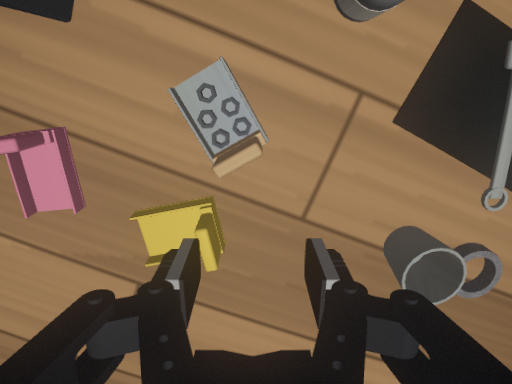

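The wrench now lies on the mat at the right. The steel scoop is at about (220,115): lip edge from (171,90) to (222,58), grip block near (240,158).

```bash
cat > kin.py <<'E'
import numpy as np
from scipy.spatial.transform import Rotation as Ro
from scipy.optimize import least_squares
D=[([1.128,.521,-.036,1.599,.021,1.021,-.113],[.2275,-.5818,.2308],[-3.1406,0,.3728]),
([.0486,.5071,-.2414,1.6129,.1354,1.0378,-1.4306],[.6148,.0125,.2374],[3.1414,0,.3727]),
([-.3990,.418,-.3215,1.7706,.1551,.979,-1.9798],[.4777,.2807,.2366],[3.1413,.001,.3727])]
def fk(q,p,s):
    h,L1,L2,L3,a1,a2=p[:6]; R=Ro.identity(); x=np.array([0,0,h])
    ax='zyzyzyz'
    for i in range(7):
        R=R*Ro.from_euler(ax[i],s[i]*q[i])
        if i==2: x=x+R.apply([a1,0,L1])
        if i==4: x=x+R.apply([a2,0,L2])
    R0=R*Ro.from_euler('z',p[6]); return x+R0.apply([0,0,L3]),R0
def rot(e): return Ro.from_euler('xyz',e)
E
python3 - <<'E'
from kin import *
import itertools
best=[]
for sz in itertools.product([1,-1],repeat=4):
    s=[sz[0],1,sz[1],1,sz[2],1,sz[3]]
    for off in(0,np.pi/2,-np.pi/2,np.pi):
        e=[]
        for q,p,o in D:
            _,R=fk(q,[0]*6+[off],s); e.append((R.inv()*rot(o)).magnitude())
        best.append((max(e),s,off))
best.sort(key=lambda b:b[0]);print(best[:3])
s,off=best[0][1:]
fun=lambda p:np.concatenate([fk(q,list(p)+[off],s)[0]-np.array(x) for q,x,o in D]+[np.array(p[4:])*.05, (np.array(p[:4])-[.36,.42,.4,.3])*.01])
r=least_squares(fun,[.36,.42,.4,.3,0,0]);print(r.x.round(4),np.round(r.fun,4))
from h import *
import cv2
f=snap('wrist');k=lambda u,v,z:px2w(f,(u,v),z).round(4)
print('lipR/L top',k(171,90,.025),k(222,58,.025),'back',k(266,138,.025))
print('blk top far edge',k(217,174,.078),k(262,148,.078),'alt z0',k(217,174,.0),k(262,148,0))
V=np.array(f['view']);print('cam',(-V[:3,:3].T@V[:3,3]).round(3))
c=cv2.imread('pics/w3.png')[40:200,150:290];cv2.imwrite('pics/w3c.png',cv2.resize(c,None,fx=3.7,fy=3.7,interpolation=cv2.INTER_CUBIC))
E
```

```text
[(0.0021247637428859923, [-1, 1, -1, 1, -1, 1, -1], 1.5707963267948966), (0.31027378955178647, [-1, 1, -1, 1, 1, 1, -1], 1.5707963267948966), (0.6430780575060895, [-1, 1, 1, 1, -1, 1, -1], 1.5707963267948966)]
[-0.1898  0.9145  0.1457  0.5661 -0.0915 -0.2562] [ 0.0511  0.0121 -0.0054 -0.001   0.0067 -0.004  -0.0107 -0.0084  0.0095
 -0.0046 -0.0128 -0.0055  0.0049 -0.0025  0.0027]
lipR/L top [0.5166 0.3846 0.025 ] [0.5653 0.3456 0.025 ] back [0.5057 0.2735 0.025 ]
blk top far edge [0.4639 0.3092 0.078 ] [0.5026 0.2786 0.078 ] alt z0 [0.4413 0.3094 0.    ] [0.4899 0.271  0.    ]
cam [0.552 0.308 0.38 ]
```

View pics/w3c.png

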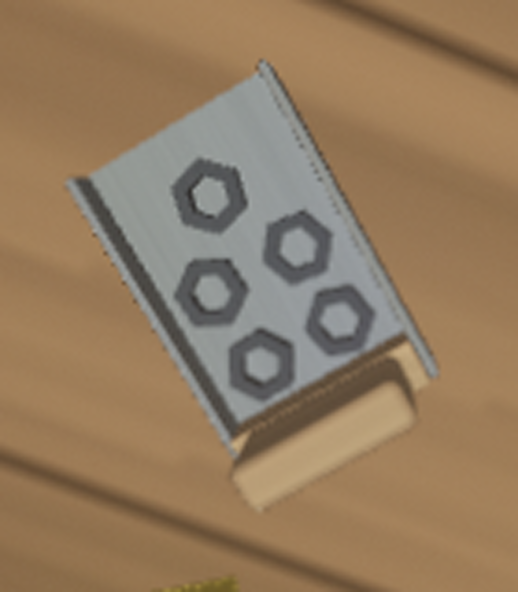

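```bash
python3 - <<'E'
from h import *
f=snap('wrist')
for z in(.078,):
  P=[px2w(f,(150+u/3.7,40+v/3.7),z) for u,v in((232,468),(400,388),(415,420),(262,510))]
  print(np.round(P,4),np.mean(P,0))
l=(px2w(f,(150+70/3.7,40+183/3.7),.025)+px2w(f,(150+265/3.7,40+62/3.7),.025))/2
print('lip',l, l[:2]-.093*np.array([np.cos(.895),np.sin(.895)]))
E
cat >> kin.py <<'E'
S=[-1,1,-1,1,-1,1,-1]
def fk2(q,p):
    R=Ro.identity(); x=np.array([0,0,p[0]]); ax='zyzyzyz'; O=[(p[1],p[2],0),(0,p[3],0),(p[4],0,p[5]),(0,p[6],0),(p[7],0,p[8]),(p[9],p[10],0),(0,0,p[11])]
    for i in range(7):
        R=R*Ro.from_euler(ax[i],S[i]*q[i]); x=x+R.apply(O[i])
    return x,R*Ro.from_euler('z',np.pi/2)
P0=np.array([.33,0,0,0,0,.42,0,0,.4,0,0,.3])
def fit():
    w=np.array([.003]+[.02]*4+[.003,.02,.02,.003,.02,.02,.003])
    w=np.array([.01]+[.02]*4+[.01,.02,.02,.01,.02,.02,.01])
    fun=lambda p:np.concatenate([fk2(q,p)[0]-np.array(x) for q,x,o in D]+[(p-P0)*w])
    r=least_squares(fun,P0);return r.x,r.fun[:3*len(D)]
E
python3 -c "
from kin import *
p,e=fit();print(p.round(3),e.round(4))"
```

```text
[[0.4693 0.3156 0.078 ]
 [0.5039 0.2832 0.078 ]
 [0.4978 0.2767 0.078 ]
 [0.4616 0.3047 0.078 ]] [0.48314444 0.29503737 0.078     ]
lip [0.54123248 0.36675567 0.025     ] [0.48305923 0.29419623]
[ 0.32   0.006 -0.012 -0.012 -0.002  0.519 -0.024  0.012  0.421 -0.007
 -0.011  0.311] [-0.     -0.0001 -0.0001 -0.0001  0.0002  0.0001  0.0002 -0.0001 -0.    ]
```

```bash
cat >> kin.py <<'E'
LO=np.array([-2.91,-.3,-1.5,.17,-1.26,.16,-2.52]);HI=np.array([2.91,2.13,1.42,2.43,4.41,1.93,2.52])
def ik(p,x,R,q0,n=12,seed=0):
    rng=np.random.default_rng(seed);b=None
    lo,hi=LO+.05,HI-.05
    for i in range(n):
        s=q0 if i==0 else rng.uniform(lo,hi)
        def f(q):
            a,B=fk2(q,p);return np.r_[(a-x)*5,(B.inv()*R).as_rotvec(),.003*(q-q0)]
        r=least_squares(f,np.clip(s,lo+1e-3,hi-1e-3),bounds=(lo,hi))
        if b is None or r.cost<b.cost:b=r
    return b.x,np.linalg.norm(b.fun[:3])/5,np.linalg.norm(b.fun[3:6])
FUN=np.array([.501,-.282])
def pour(phi,th,flip,back=.02,zl=.21):
    # scoop frame: Rz(phi) Ry(th); tool: y=+-scoop x, z=-scoop z
    Rs=Ro.from_euler('z',phi)*Ro.from_euler('y',th)
    lip=np.r_[FUN-back*np.array([np.cos(phi),np.sin(phi)]),zl]
    tcp=lip+Rs.apply([-.093,0,.055-.019])
    y=1 if not flip else -1
    M=np.array([[0,y,0],[y,0,0],[0,0,-1]],float) # columns tool x,y,z in scoop frame
    return tcp,Rs*Ro.from_matrix(M.T)
E
python3 - <<'E'
from kin import *
p,e=fit()
for flip in(0,1):
    Rs=Ro.from_euler('z',.895);y=-1 if flip else 1
    R=Rs*Ro.from_matrix(np.array([[0,y,0],[y,0,0],[0,0,-1]],float))
    qg,a,b=ik(p,np.array([.483,.2945,.039]),R,np.array(D[2][0]));print('grasp',flip,qg.round(2),round(a,4),round(b,3))
    for phi in np.arange(0,2*np.pi,np.pi/6):
        x,R=pour(phi,1.13,flip);q,a,b=ik(p,x,R,qg,n=8)
        print(flip,round(phi,2),q.round(2),round(a,3),round(b,3))
E
```

```text
grasp 0 [-0.17  0.82 -0.7   1.86  0.76  0.75 -0.4 ] 0.0 0.0
0 0.0 [-0.23  1.07  1.03  1.27 -0.07  1.88  0.9 ] 0.018 0.191
0 0.52 [0.   0.82 0.22 1.35 0.54 1.88 0.67] 0.0 0.0
0 1.05 [ 0.15  0.65 -0.23  1.67  0.98  1.71  0.62] 0.0 0.0
0 1.57 [ 0.11  0.48 -0.22  2.03  1.29  1.35  0.65] 0.0 0.0
0 2.09 [ 0.22  0.32 -0.23  2.33  1.84  1.    0.56] 0.0 0.0
0 2.62 [ 1.47  0.67 -1.45  2.38  2.32  0.95  1.06] 0.006 0.036
0 3.14 [ 1.76  0.85 -1.44  2.28  2.83  0.3   1.2 ] 0.0 0.0
0 3.67 [ 1.34  0.54 -0.61  1.97 -1.21  0.86 -0.86] 0.0 0.0
0 4.19 [ 1.27  0.73 -0.63  1.63 -0.73  1.27 -1.02] 0.0 0.0
0 4.71 [ 1.09  0.88 -0.63  1.3  -0.47  1.72 -0.99] 0.0 0.0
0 5.24 [ 1.1   1.01 -0.97  1.19 -0.08  1.88 -0.98] 0.017 0.177
0 5.76 [ 0.41  0.74  0.06  1.28 -0.09  1.88 -0.05] 0.037 0.375
grasp 1 [-0.91  0.76  0.39  1.88 -0.48  0.6  -2.47] 0.0 0.0
1 0.0 [-0.23  1.07  1.03  1.27 -0.07  1.88 -2.24] 0.018 0.191
1 0.52 [-0.32  1.01  0.89  1.36  0.21  1.7  -2.12] 0.0 0.0
1 1.05 [-0.58  0.92  1.    1.7   0.38  1.19 -2.  ] 0.0 0.0
1 1.57 [-0.83  0.93  1.23  2.05  0.52  0.54 -1.89] 0.0 0.0
1 2.09 [ 0.74  0.44 -0.88  2.3   1.84  1.25 -2.47] 0.0 0.0
1 2.62 [ 1.47  0.67 -1.45  2.38  2.32  0.95 -2.08] 0.006 0.036
1 3.14 [ 1.76  0.86 -1.45  2.28  2.79  0.3  -1.9 ] 0.0 0.0
1 3.67 [ 1.77  1.   -1.45  1.96 -0.11  0.44  1.34] 0.0 0.0
1 4.19 [ 1.61  1.15 -1.45  1.62  0.01  1.08  1.48] 0.0 0.0
1 4.71 [ 1.36  1.24 -1.45  1.29  0.1   1.65  1.63] 0.0 0.0
1 5.24 [-0.05  0.94  1.19  1.51 -0.73  1.88 -2.47] 0.07 0.698
1 5.76 [ 0.95  0.87 -0.88  1.27  0.16  1.88  2.47] 0.043 0.434
```

Call:
apply_moves --claw '[0.05,0.05,0.05,0.05,0.05,0.05,0.05,0.05,0.05,0.05,0.05,0.05,0.05,0.05,0.05,0.05,0.05,0.05]' --xyz '[[0,0,0],[0,0,0],[0,0,0],[0,0,0],[0,0,0],[0,0,0],[0,0,0],[0,0,0],[0,0,0],[0,0,0],[0,0,0],[0,0,0],[0,0,0],[0,0,0],[0,0,0],[0,0,0],[0,0,0],[0,0,0]]' --twist '[[0,0,-0.1308],[0,0,-0.1308],[0,0,-0.1308],[0,0,-0.1308],[0,0,-0.1308],[0,0,-0.1308],[0,0,-0.1308],[0,0,-0.1308],[0,0,-0.1308],[0,0,-0.1308],[0,0,-0.1308],[0,0,-0.1308],[0,0,-0.1308],[0,0,-0.1308],[0,0,-0.1308],[0,0,-0.1308],[0,0,0],[0,0,0]]'

```text
clock: 11.1
position: [0.4779, 0.2809, 0.2372]
tool_rot: [-3.142, -0.0, 2.461]
force: [-0.0, 0.5, 0.6]
grip_width: 0.0501
finger_force: 0.0
```

```bash
python3 - <<'E'
from h import *
S=[];f=snap('wrist','w4.png')
for i in range(3):
    s=bot.observe();S.append(np.r_[s['position'],s['tool_rot']]);snap('side')
print(np.round(S,4),np.round(s['qpos'],4),s['clock'])
c=np.array([.483,.2945]);u=np.array([np.cos(.895),np.sin(.895)]);v=np.array([-u[1],u[0]])
for a,b in((-.007,.025),(.007,.025),(.007,-.025),(-.007,-.025)): print('blk',w2px(f,np.r_[c+a*u+b*v,.078]).round())
for b in(.033,-.033): print('lip',w2px(f,np.r_[c+.093*u+b*v,.003]).round())
E
```

```text
[[ 4.7790e-01  2.8100e-01  2.3730e-01 -3.1416e+00  0.0000e+00  2.4614e+00]
 [ 4.7790e-01  2.8110e-01  2.3730e-01  3.1416e+00  1.0000e-04  2.4622e+00]
 [ 4.7790e-01  2.8120e-01  2.3740e-01  3.1415e+00  2.0000e-04  2.4631e+00]] [-0.0659  0.5038 -0.7997  1.753   0.4085  1.0591 -0.116 ] 11.25
blk [259. 137.]
blk [274. 137.]
blk [274. 189.]
blk [259. 189.]
lip [346. 120.]
lip [342. 176.]
```

View pics/w4.png

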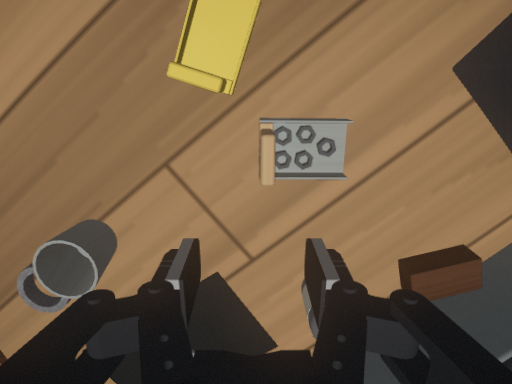

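The scoop is square to the tool. The block's top face spans columns 260–274 and its near end is at row 185, which agrees with the estimate to within about 4 px. I'll go down and grasp.

Call:
apply_moves --claw '[0.05,0.05,0.05,0.05,0.05,0.05,0.05,0.05,0.05,0,0,0,0,0,0,0]' --xyz '[[0.007,0.0136,0],[0,0,0.03],[0,0,0.03],[0,0,0.03],[0,0,0.03],[0,0,0.03],[0,0,0.03],[0,0,0.018],[0,0,0],[0,0,0],[0,0,0],[0,0,0],[0,0,0],[0,0,0],[0,0,0],[0,0,0]]' --twist '[[0,0,0],[0,0,0],[0,0,0],[0,0,0],[0,0,0],[0,0,0],[0,0,0],[0,0,0],[0,0,0],[0,0,0],[0,0,0],[0,0,0],[0,0,0],[0,0,0],[0,0,0],[0,0,0]]' --force 80

```text
clock: 12.9
position: [0.4816, 0.2967, 0.0406]
tool_rot: [3.14, 0.001, 2.465]
force: [0.6, 0.6, 7.7]
grip_width: 0.0133
finger_force: 78.8
```

```bash
cat >> kin.py <<'E'
D+=[([-.0659,.5038,-.7997,1.753,.4085,1.0591,-.116],[.4779,.281,.2373],[3.1416,0,2.462])]
E
python3 - <<'E'
from kin import *
from h import *
s=bot.observe();D.append((s['qpos'],s['position'],s['tool_rot']))
print(np.round(s['qpos'],4),s['position'],s['tool_rot'])
p,e=fit();print(p.round(3),e.round(4))
q=np.array(s['qpos'])
for phi in(.9,1.2,1.5,1.8):
  q0=q
  for th in(0,.3,.6,.9,1.15,1.3):
    x,R=pour(phi,th,0);q1,a,b=ik(p,x,R,q0,n=1)
    print(phi,th,x.round(3),q1.round(2),round(a,3),round(b,3),np.abs(q1-q0).max().round(2));q0=q1
E
```

```text
[-0.2215  0.7732 -0.6242  1.8657  0.6674  0.7206 -0.3368] [0.48159643 0.29667009 0.04061009] [3.13952973e+00 6.95113050e-04 2.46515290e+00]
[ 0.311  0.001 -0.011 -0.011  0.002  0.528 -0.037 -0.001  0.42   0.002
 -0.001  0.318] [ 0.     -0.0002  0.0004 -0.0003  0.0001 -0.0004  0.0001 -0.     -0.0002
  0.      0.0001  0.0002  0.     -0.      0.    ]
0.9 0 [ 0.431 -0.371  0.246] [ 1.09  0.48 -0.67  1.71  0.34  1.06  1.2 ] 0.0 0.0 1.54
0.9 0.3 [ 0.44  -0.359  0.272] [ 0.84  0.47 -0.6   1.69  0.57  1.24  0.95] 0.0 0.0 0.26
0.9 0.6 [ 0.453 -0.342  0.292] [ 0.61  0.52 -0.53  1.64  0.75  1.47  0.75] 0.0 0.0 0.23
0.9 0.9 [ 0.47  -0.321  0.305] [ 0.41  0.63 -0.46  1.59  0.89  1.71  0.62] 0.0 0.0 0.24
0.9 1.15 [ 0.485 -0.302  0.31 ] [ 0.24  0.73 -0.35  1.55  0.96  1.88  0.56] 0.0 0.0 0.17
0.9 1.3 [ 0.495 -0.29   0.309] [ 0.05  0.79 -0.1   1.53  0.92  1.88  0.59] 0.0 0.0 0.25
1.2 0 [ 0.46  -0.387  0.246] [ 1.13  0.57 -0.79  1.62  0.44  1.14  1.43] 0.0 0.0 1.77
1.2 0.3 [ 0.465 -0.374  0.272] [ 0.92  0.5  -0.72  1.68  0.67  1.2   1.17] 0.0 0.0 0.26
1.2 0.6 [ 0.473 -0.353  0.292] [ 0.7   0.49 -0.66
[... 656 characters left out ...]
 1.15 [ 0.499 -0.307  0.31 ] [ 0.4   0.58 -0.65  1.95  1.35  1.64  0.61] 0.0 0.0 0.22
1.5 1.3 [ 0.5   -0.292  0.309] [ 0.3   0.66 -0.6   1.97  1.4   1.77  0.51] 0.0 0.0 0.13
1.8 0 [ 0.527 -0.392  0.246] [ 1.1   0.72 -0.94  1.46  0.59  1.27  1.9 ] 0.0 0.0 2.24
1.8 0.3 [ 0.523 -0.378  0.272] [ 1.03  0.55 -0.9   1.67  0.79  1.1   1.67] 0.0 0.0 0.24
1.8 0.6 [ 0.518 -0.356  0.292] [ 0.9   0.45 -0.86  1.86  1.09  1.06  1.31] 0.0 0.0 0.36
1.8 0.9 [ 0.512 -0.33   0.305] [ 0.71  0.44 -0.83  2.03  1.4   1.23  0.91] 0.0 0.0 0.39
1.8 1.15 [ 0.507 -0.306  0.31 ] [ 0.53  0.51 -0.78  2.14  1.57  1.49  0.64] 0.0 0.0 0.27
1.8 1.3 [ 0.503 -0.292  0.309] [ 0.42  0.59 -0.73  2.19  1.63  1.67  0.5 ] 0.0 0.0 0.18
```

Call:
apply_moves --claw '[0,0,0,0,0,0,0,0,0,0,0]' --xyz '[[0,0,-0.01],[0,0,-0.02],[0,0,-0.03],[0,0,-0.04],[0,0,-0.04],[0,0,-0.04],[0,0,-0.04],[0,0,-0.03],[0,0,-0.01],[0,0,0],[0,0,0]]' --twist '[[0,0,0],[0,0,0],[0,0,0],[0,0,0],[0,0,0],[0,0,0],[0,0,0],[0,0,0],[0,0,0],[0,0,0],[0,0,0]]'

```text
clock: 14.0
position: [0.4805, 0.2955, 0.2982]
tool_rot: [-3.14, -0.0, 2.466]
force: [-0.0, 0.2, -3.2]
grip_width: 0.0131
finger_force: 78.2
```

```bash
python3 - <<'E'
from h import *
s=bot.observe();print(s['position'],s['tool_rot'],s['grip_width'],s['finger_force'])
f=snap('side')
cv2.imwrite('pics/s3c.png',cv2.resize(f['img'][120:340,130:400,::-1],(540,440)))
E
```

```text
[0.48048979 0.29554079 0.29818499] [-3.14003523e+00 -2.10864667e-04  2.46550947e+00] 0.013077229793869712 78.2387924194336
```

View pics/s3c.png

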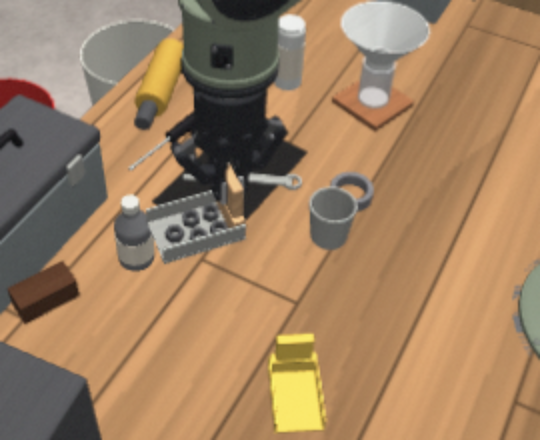

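The scoop is held level with all five nuts in it. I'll carry it to the funnel.

Call:
apply_moves --claw '[0,0,0,0,0,0,0,0,0,0,0,0,0,0,0,0,0,0,0,0]' --xyz '[[-0.0063,-0.0078,0],[-0.0125,-0.0156,0],[-0.0188,-0.0234,0],[-0.025,-0.0312,0],[-0.025,-0.0312,0],[-0.025,-0.0312,0],[-0.025,-0.0312,0],[-0.025,-0.0312,0],[-0.025,-0.0312,0],[-0.025,-0.0312,0],[-0.025,-0.0312,0],[-0.025,-0.0312,0],[-0.025,-0.0312,0],[-0.025,-0.0312,0],[-0.025,-0.0312,0],[-0.025,-0.0312,0],[-0.025,-0.0312,0],[-0.0188,-0.0234,0],[-0.0125,-0.0156,0],[-0.0063,-0.0078,0]]' --twist '[[0,0,0],[0,0,0],[0,0,0],[0,0,0],[0,0,0],[0,0,0],[0,0,0],[0,0,0],[0,0,0],[0,0,0],[0,0,0],[0,0,0],[0,0,0],[0,0,0],[0,0,0],[0,0,0],[0,0,0],[0,0,0],[0,0,0],[0,0,0]]'

```text
clock: 16.05
position: [0.4793, -0.3857, 0.2979]
tool_rot: [-3.141, -0.002, 2.463]
force: [-0.2, 1.2, -3.4]
grip_width: 0.0132
finger_force: 78.3
```

Call:
apply_moves --claw '[0,0,0,0,0,0,0,0,0,0]' --xyz '[[0,0,0],[0,0,0],[0,0,0],[0,0,0],[0,0,0],[0,0,0],[0,0,0],[0,0,0],[0,0,0],[0,0,0]]' --twist '[[0,0,-0.03],[0,0,-0.06],[0,0,-0.08],[0,0,-0.08],[0,0,-0.08],[0,0,-0.08],[0,0,-0.06],[0,0,-0.03],[0,0,0],[0,0,0]]'

```text
clock: 17.05
position: [0.4808, -0.3832, 0.2993]
tool_rot: [3.142, -0.0, 2.965]
force: [-0.8, 0.8, -2.7]
grip_width: 0.0133
finger_force: 78.3
```

```bash
python3 - <<'E'
from h import *
from kin import *
s=bot.observe();q=np.array(s['qpos']);print(q.round(3),s['position'],s['tool_rot'])
D.append((q,s['position'],s['tool_rot']));p,e=fit();print(np.abs(e).max())
R=Ro.from_euler('xyz',s['tool_rot']);t=np.array(s['position'])
phi=s['tool_rot'][2]-np.pi/2;print('phi',phi,'lip now',t+R.apply([0,.093,-.019+.055]))
# waypoints with lip held, in current tool axes
for th in(0,.3,.6,.9,1.2):
    x,Rp=pour(phi,th,0,back=.02,zl=.21)
    q,a,b=ik(p,x,Rp,q,n=1);print(th,x.round(3),'shift in present tool axes',R.inv().apply(x-t).round(4),q.round(2),round(a,4),round(b,3))
x0,R0=pour(phi,0,0);x1,R1=pour(phi,.1,0);print((R0.inv()*R1).as_rotvec())
E
```

```text
[ 1.062  0.529 -0.737  1.518  0.367  1.237  1.666] [ 0.48075001 -0.3832026   0.2993243 ] [ 3.14154951e+00 -4.23838815e-05  2.96514092e+00]
0.0003750053666580211
phi 1.3943445930635074 lip now [ 0.49707377 -0.29164483  0.26332832]
0 [ 0.481 -0.393  0.246] shift in present tool axes [-0.0022 -0.0098  0.0533] [ 1.06  0.59 -0.71  1.57  0.41  1.14  1.65] 0.0 0.0
0.3 [ 0.484 -0.379  0.272] shift in present tool axes [-0.0022  0.005   0.0274] [ 0.88  0.48 -0.65  1.68  0.65  1.13  1.38] 0.0 0.0
0.6 [ 0.488 -0.357  0.292] shift in present tool axes [-0.0022  0.0268  0.0071] [ 0.67  0.45 -0.6   1.78  0.92  1.23  1.07] 0.0 0.0
0.9 [ 0.492 -0.331  0.305] shift in present tool axes [-0.0022  0.0536 -0.0059] [ 0.46  0.49 -0.55  1.85  1.13  1.43  0.8 ] 0.0 0.0
1.2 [ 0.497 -0.302  0.31 ] shift in present tool axes [-0.0022  0.083  -0.0104] [ 0.26  0.61 -0.48  1.89  1.26  1.67  0.58] 0.0 0.0
[1.00000000e-01 1.04126789e-17 1.94370007e-16]
```

Call:
apply_moves --claw '[0,0,0,0,0,0,0,0,0,0,0,0,0,0,0,0,0,0,0]' --xyz '[[-0.002,-0.005,0.02],[0,-0.005,0.02],[0,0,0],[0,0.0041,-0.0091],[0,0.0041,-0.0091],[0,0.0041,-0.0091],[0,0.0041,-0.0091],[0,0.0019,-0.0046],[0,0.0019,-0.0046],[0,0.0019,-0.0046],[0,0.0019,-0.0046],[0,0.0019,-0.0046],[0,0.0019,-0.0046],[0,0.0019,-0.0046],[0,0.0019,-0.0046],[0,0.0019,-0.0046],[0,0.0019,-0.0046],[0,0,0],[0,0,0]]' --twist '[[0,0,0],[0,0,0],[0,0,0],[0.1,0,0],[0.1,0,0],[0.1,0,0],[0.1,0,0],[0.05,0,0],[0.05,0,0],[0.05,0,0],[0.05,0,0],[0.05,0,0],[0.05,0,0],[0.05,0,0],[0.05,0,0],[0.05,0,0],[0.05,0,0],[0,0,0],[0,0,0]]'

```text
clock: 18.95
position: [0.4924, -0.3311, 0.319]
tool_rot: [-2.243, 0.001, 2.966]
force: [0.1, -0.3, -2.2]
grip_width: 0.0128
finger_force: 78.8
```

```bash
python3 - <<'E'
from h import *
from kin import *
s=bot.observe();q=np.array(s['qpos']);print(q.round(3),s['position'],s['tool_rot'])
R=Ro.from_euler('xyz',s['tool_rot']);t=np.array(s['position'])
print('lip',t+R.apply([0,.093,.036]),'tilt',np.arccos(-R.apply([0,0,1])[2]))
f=snap('side');g=snap('top')
a=cv2.resize(f['img'][80:240,250:400,::-1],(400,426),interpolation=2);b=cv2.resize(g['img'][130:290,300:450,::-1],(400,426),interpolation=2)
cv2.imwrite('pics/p1.png',np.hstack([a,b]))
E
```

```text
[ 0.421  0.476 -0.52   1.836  1.104  1.431  0.816] [ 0.4923532  -0.33109549  0.31904298] [-2.24311951e+00  9.93856635e-04  2.96564228e+00]
lip [ 0.49765483 -0.30181613  0.22386099] tilt 0.8984735347713474
```

View pics/p1.png

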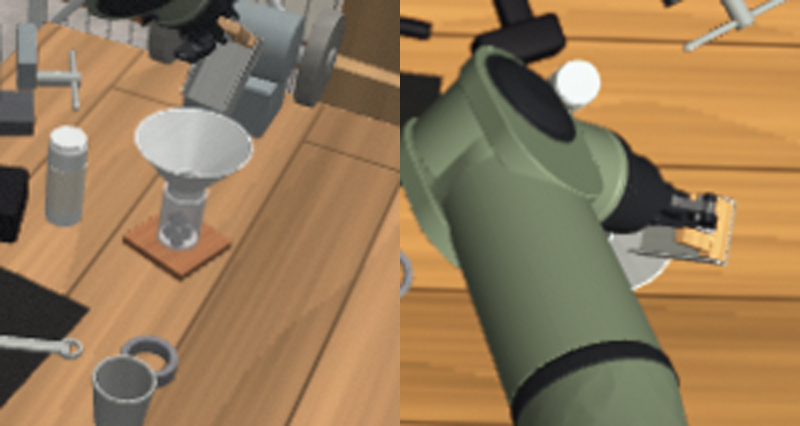

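The pan looks empty and nuts are visible in the jar at (180,235) of the crop. I'll tip further and dwell to be sure.

Call:
apply_moves --claw '[0,0,0,0,0,0,0,0,0,0,0,0]' --xyz '[[0,0.0019,-0.0046],[0,0.0019,-0.0046],[0,0.0019,-0.0046],[0,0.0019,-0.0046],[0,0.0019,-0.0046],[0,0.0019,-0.0046],[0,0,0],[0,0,0],[0,0,0],[0,0,0],[0,0,0],[0,0,0]]' --twist '[[0.05,0,0],[0.05,0,0],[0.05,0,0],[0.05,0,0],[0.05,0,0],[0.05,0,0],[0,0,0],[0,0,0],[0,0,0],[0,0,0],[0,0,0],[0,0,0]]'

```text
clock: 20.25
position: [0.497, -0.3027, 0.3233]
tool_rot: [-1.942, 0.0, 2.965]
force: [0.4, -0.5, -1.6]
grip_width: 0.0132
finger_force: 79.0
```

```bash
python3 - <<'E'
from h import *
s=bot.observe();print(s['position'],s['tool_rot'],s['force'])
f=snap('side')
a=cv2.resize(f['img'][80:200,270:370,::-1],(600,600)[:0] or (500,600),interpolation=2)
cv2.imwrite('pics/p2.png',a)
for n in('nut0_mid',):print([(np.round(d['position'],3),d['score']) for d in bot.find_in('side',n)])
E
```

```text
[ 0.49703684 -0.30271803  0.32331545] [-1.94189830e+00  3.65691862e-04  2.96508409e+00] [ 0.39363535 -0.50466819 -1.63961618]
[(array([ 0.654, -0.24 ,  0.09 ]), 0.46), (array([0.441, 0.055, 0.051]), 0.19)]
```

View pics/p2.png

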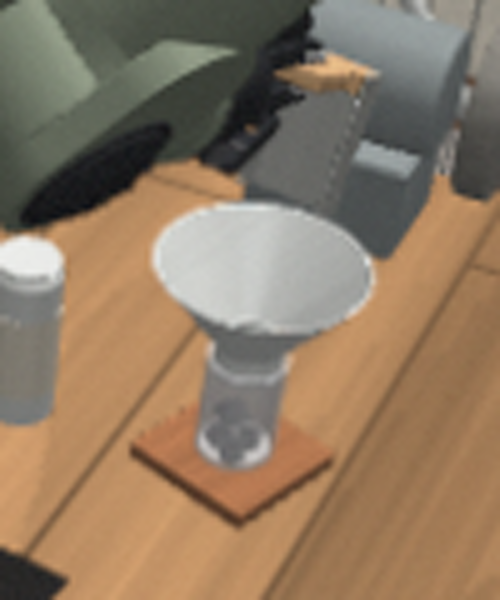

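The picture shows an empty pan above the funnel, a clear cone, and nuts stacked on the jar floor at (235,435). I'll level the scoop and carry it back.

Call:
apply_moves --claw '[0,0,0,0,0,0,0,0,0,0,0,0,0,0,0]' --xyz '[[0,-0.0031,0.0095],[0,-0.0031,0.0095],[0,-0.0031,0.0095],[0,-0.0031,0.0095],[0,-0.0031,0.0095],[0,-0.0031,0.0095],[0,-0.0031,0.0095],[0,-0.0031,0.0095],[0,-0.0031,0.0095],[0,-0.0031,0.0095],[0,-0.0031,0.0095],[0,-0.0031,0.0095],[0,0,-0.02],[0,0,-0.03],[0,0,0]]' --twist '[[-0.1,0,0],[-0.1,0,0],[-0.1,0,0],[-0.1,0,0],[-0.1,0,0],[-0.1,0,0],[-0.1,0,0],[-0.1,0,0],[-0.1,0,0],[-0.1,0,0],[-0.1,0,0],[-0.1,0,0],[0,0,0],[0,0,0],[0,0,0]]'

```text
clock: 21.85
position: [0.4818, -0.3945, 0.3121]
tool_rot: [-3.14, 0.004, 2.965]
force: [1.2, 1.0, -2.5]
grip_width: 0.013
finger_force: 79.0
```

Call:
apply_moves --claw '[0,0,0,0,0,0,0]' --xyz '[[0,0,0],[0,0,0],[0,0,0],[0,0,0],[0,0,0],[0,0,0],[0,0,0]]' --twist '[[0,0,0.1],[0,0,0.1],[0,0,0.1],[0,0,0.1],[0,0,0.1],[0,0,0],[0,0,0]]'

```text
clock: 22.55
position: [0.4808, -0.3937, 0.3086]
tool_rot: [-3.141, -0.0, 2.469]
force: [0.1, 0.3, -1.3]
grip_width: 0.0132
finger_force: 78.8
```

Call:
apply_moves --claw '[0,0,0,0,0,0,0,0,0,0,0,0,0,0,0,0,0,0,0,0]' --xyz '[[0.0227,0.0283,0],[0.0227,0.0283,0],[0.0227,0.0283,0],[0.0227,0.0283,0],[0.0227,0.0283,0],[0.0227,0.0283,0],[0.0227,0.0283,0],[0.0227,0.0283,0],[0.0227,0.0283,0],[0.0227,0.0283,0],[0.0227,0.0283,0],[0.0227,0.0283,0],[0.0227,0.0283,0],[0.0227,0.0283,0],[0.0227,0.0283,0],[0.0227,0.0283,0],[0.0227,0.0283,0],[0.0227,0.0283,0],[0.0227,0.0283,0],[0,0,0]]' --twist '[[0,0,0],[0,0,0],[0,0,0],[0,0,0],[0,0,0],[0,0,0],[0,0,0],[0,0,0],[0,0,0],[0,0,0],[0,0,0],[0,0,0],[0,0,0],[0,0,0],[0,0,0],[0,0,0],[0,0,0],[0,0,0],[0,0,0],[0,0,0]]'

```text
clock: 24.55
position: [0.4794, 0.3001, 0.3088]
tool_rot: [3.14, -0.002, 2.474]
force: [-0.8, -0.7, -2.3]
grip_width: 0.0128
finger_force: 79.0
```

Call:
apply_moves --claw '[0,0,0,0,0,0,0,0,0,0]' --xyz '[[0.002,-0.002,0.03],[0,0,0.04],[0,0,0.04],[0,0,0.04],[0,0,0.04],[0,0,0.03],[0,0,0.02],[0,0,0.015],[0,0,0.01],[0,0,0]]' --twist '[[0,0,0],[0,0,0],[0,0,0],[0,0,0],[0,0,0],[0,0,0],[0,0,0],[0,0,0],[0,0,0],[0,0,0]]'

```text
clock: 25.55
position: [0.4779, 0.2949, 0.0432]
tool_rot: [-3.141, -0.0, 2.466]
force: [-0.7, 0.0, -1.7]
grip_width: 0.0131
finger_force: 78.9
```

```bash
python3 - <<'E'
from h import *
for i in range(3):
    s=bot.observe();print(np.round(s['position'],4),np.round(s['tool_rot'],3),np.round(s['force'],2));snap('side')
E
```

```text
[0.4779 0.2949 0.0432] [-3.141 -0.     2.466] [-0.66  0.02 -1.73]
[0.4782 0.2952 0.0441] [ 3.142 -0.     2.466] [-0.67  0.11 -2.1 ]
[0.4784 0.2954 0.0446] [3.141 0.    2.466] [ 0.64 -0.24 -2.14]
```

Call:
apply_moves --claw '[0,0,0]' --xyz '[[0,0,0.0015],[0,0,0.0015],[0,0,0]]' --twist '[[0,0,0],[0,0,0],[0,0,0]]'

```text
clock: 26.0
position: [0.4782, 0.2951, 0.041]
tool_rot: [3.141, 0.0, 2.466]
force: [-0.4, 0.0, -2.0]
grip_width: 0.013
finger_force: 78.9
```

Call:
apply_moves --claw '[0.025,0.05,0.05,0.05,0.05,0.05,0.05,0.05,0.05,0.05,0.05,0.05]' --xyz '[[0,0,0],[0,0,0],[0,0,0],[0,0,0],[0,0,-0.02],[0,0,-0.04],[0,0,-0.05],[0,0,-0.05],[0,0,-0.05],[0,0,0],[0,0,0],[0,0,0]]' --twist '[[0,0,0],[0,0,0],[0,0,0],[0,0,0],[0,0,0],[0,0,0],[0,0,0],[0,0,0],[0,0,0],[0,0,0],[0,0,0],[0,0,0]]'

```text
clock: 27.2
position: [0.4779, 0.2947, 0.2501]
tool_rot: [-3.14, -0.0, 2.465]
force: [-0.6, -0.3, -0.4]
grip_width: 0.0501
finger_force: 0.0
```

```bash
python3 - <<'E'
from h import *
s=bot.observe();print(s['position'],s['finger_force'],s['clock'])
f=snap('wrist','w9.png');t=snap('top','t9.png');s9=snap('side','s9.png')
for c,n in(('wrist','scoop'),('wrist','scoop_grip'),('top','scoop'),('top','wrench_mid'),('top','nut0_mid'),('side','nut0_mid'),('side','scoop')):
    print(c,n,[(np.round(d['position'],3).tolist(),round(d['score'],2)) for d in bot.find_in(c,n)])
# scene change vs. start, top & side
for a,b in(('t0','t9'),('s0','s9')):
    d=cv2.absdiff(cv2.imread(f'pics/{a}.png'),cv2.imread(f'pics/{b}.png')).max(2)
    n,l,st,ce=cv2.connectedComponentsWithStats((d>35).astype('uint8'))
    print(a,[(st[i].tolist()) for i in range(1,n) if st[i,4]>12])
# nut-dark pixels in funnel cone seen from the top
i=cv2.cvtColor(t['img'],cv2.COLOR_RGB2GRAY)[186:242,352:406]
print(i[::4,::3])
E
```

```text
[0.47785181 0.29468961 0.25007696] 0.0 27.2
wrist scoop [([0.504, 0.327, 0.004], 0.9), ([0.358, 0.328, 0.003], 0.67)]
wrist scoop_grip [([0.5, 0.327, -0.001], 0.93), ([0.357, 0.33, 0.001], 0.65)]
top scoop [([0.366, 0.505, 0.003], 0.78), ([0.329, 0.358, 0.006], 0.46)]
top wrench_mid [([0.622, 0.014, 0.01], 0.59)]
top nut0_mid [([0.441, 0.051, 0.017], 0.48)]
side nut0_mid []
side scoop [([0.375, 0.505, 0.004], 0.98), ([0.36, 0.319, -0.0], 0.74), ([0.497, 0.322, 0.004], 0.67), ([0.665, 0.256, 0.078], 0.54)]
t0 [[263, 152, 29, 57, 405], [109, 166, 264, 218, 18292], [361, 178, 34, 66, 275], [366, 210, 7, 11, 55], [477, 304, 35, 31, 600], [254, 343, 56, 41, 1443], [243, 374, 16, 10, 83]]
s0 [[311, 0, 201, 180, 11441], [322, 19, 8, 13, 28], [207, 63, 142, 136, 6515], [267, 68, 16, 15, 135], [419, 76, 9, 18, 79], [425, 99, 5, 7, 15], [425, 100, 77, 133, 2992], [311, 163, 11, 10, 76], [503, 179, 8, 14, 64], [264, 192, 10, 5, 30], [215, 201, 15, 9, 75], [452, 201, 58, 50, 2059], [266, 207, 15, 10, 76], [255, 219, 8, 12, 47], [234, 227, 3, 10, 22], [498, 243, 14, 16, 52], [483, 259, 14, 10, 65
[... 493 characters left out ...]
198 194 191 190 224 165]
 [138 232 226 227 225 224 222 217 206 200 197 195 192 188 188 186 182 200]
 [156 226 224 225 229 234  88 108 119 201 187 185 184 182 182 182 180 203]
 [153 221 225 223 225  70  62  95 107 162 178 177 177 178 177 178 175 226]
 [135 224 216 215 214 167 194 128 101 219 175 174 173 174 173 173 172 215]
 [146 215 212 210 205 204 241 235 184 167 167 172 172 171 173 171 171 214]
 [147 150 212 203 203 199 193 185 179 172 168 169 173 171 171 171 199 168]
 [132 134 145 213 202 197 192 186 182 175 174 168 171 173 171 180 170 167]
 [160 160 160 149 227 196 190 187 184 181 173 171 170 169 215 157 158 158]
 [155 159 161 160 159 158 194 248 176 191 186 220 205 151 153 152 151 152]]
```

```bash
python3 - <<'E'
from h import *
f=snap('wrist');g=cv2.cvtColor(f['img'],cv2.COLOR_RGB2GRAY)
c=np.array([.478,.295]);u=np.array([np.cos(.895),np.sin(.895)]);v=np.array([-u[1],u[0]])
print('pan grey, start / now')
g0=cv2.cvtColor(cv2.imread('pics/w4.png'),cv2.COLOR_BGR2GRAY);print(g0[126:172:5,276:346:5]);
print([w2px(f,np.r_[c+a*u+b*v,.003]).round() for a in(.01,.09) for b in(.028,-.028)])
P=[[int(g[tuple(w2px(f,np.r_[c+a*u+b*v,.004]).round().astype(int)[::-1])]) for a in np.arange(.012,.09,.006)] for b in np.arange(-.026,.03,.0065)]
print(np.array(P))
s=snap('side');F=np.array([.501,-.282])
for z in(.019,.03,.04,.05,.06,.1): print(z,w2px(s,np.r_[F,z]).round(1))
print(cv2.cvtColor(s['img'],cv2.COLOR_RGB2GRAY)[146:178,306:328:2])
E
```

```text
pan grey, start / now
[[149 105 149 149 149  69  71 124 148 149 148 147 148 147]
 [ 87 102  91 122 138  90 150  89 150 149 149 149 148 149]
 [ 90 151 133 116 126 117 149  77 147 149 149 149 149 148]
 [ 85  80  90 131 152  87  88  94 150  67  89  88 150 150]
 [152 150 153 151 152 150 150 150 124  93 148  66 144 147]
 [120  74 129 152 152  74 110 152 151  87  87  87 148 150]
 [ 92 142  90 139  74 124 127  96 150 150 130 149 150 149]
 [ 88 152  73 139  88 152 130  95 150 149 149 149 149 149]
 [127  88  90 152 148  88  88 134 150 150 150 150 150 149]
 [156 157 156 156 156 156 157 155 155 155 156 155 154 155]]
[array([260., 127.]), array([260., 173.]), array([328., 127.]), array([325., 173.])]
[[152 152 151 153 152 151 151 151 150 151 150 150 150]
 [151 151 151 150 150 150 150 149 149 148 149 148 147]
 [152 152 152 152 151 151 151 150 151 151 151 150 150]
 [154 153 154 153 153 152 152 152 152 152 152 152 151]
 [152 152 152 151 151 150 151 150 149 149 148 149 148]
 [153 152 152 152 153 153 152 152 151 150 150 150 150]
 [151 152 151 151 150 150 150 150 149 149 149 148 148]
 [150 149 149 149
[... 1012 characters left out ...]
 134 122 129 105 110 114 121 119 118 149]
 [136 136 129 126 110 109 121 134 121 119 138]
 [138 137 139 114 111 125 117 125 128 122 138]
 [142 138 156 105 108 124 113 111 141 124 140]
 [143 136 178 108 110 115 113 111 167 123 137]
 [138 132 197 116 113 109 114 110 187 131 134]
 [137 131 184 154 111 108 112 127 200 140 136]
 [133 129 149 193 107 112 132 184 203 136 139]
 [129 129 133 177 115 110 141 206 174 137 139]
 [131 135 132 140 132 117 157 175 140 138 140]
 [135 137 134 133 133 127 143 141 138 140 141]
 [138 135 139 138 133 132 134 138 138 139 140]
 [106 139 140 134 131 134 139 139 139 141 137]
 [ 71 117 135 132 133 139 139 141 141 141 136]
 [ 68  81 127 134 138 142 142 140 139 135 115]]
```

```bash
python3 -c "
from workcell import bot
print(bot.job_done())"
```

```text
the job is handed in; nothing more can be done
None
```

I handed the job in: the wrench lies on the mat, the scoop was emptied and is back upright within a few millimetres of where it stood, and the pan and funnel cone are clear; I couldn't count all five nuts in the jar, and no verdict came back.

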